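# Free a jammed kit drawer and push it home to its spring pin

## Robot

A 7-joint arm with a two-finger parallel gripper is mounted at the origin on a cart in front of the work surface, level with it; the furniture and walls round the work are solid. World frame = base frame: x ahead of the robot, y to its left, z up, the work surface at z = 0. Lengths are in m, angles in rad, forces in N, time in s.
With the tool pointing down it reaches from about 0.425 to 0.875 m from the base axis. Payload 8.4 kg.
Tool frame: the origin (TCP) lies at the very end of the fingers, on their centre line; the grasp point (between the pads) lies env.pinch_z behind it (env.pinch_z is the distance from the TCP to the grasp point, in m); z points along the fingers, y is the line along which they close (so a half turn about z gives the same grasp; the last joint's range is limited). The gripper opens to 85 mm and grips with 20 to 120 N. Pads are 22 mm wide; open, the fingers measure 114 mm over their backs; the gripper's body (76 mm by 85 mm) begins 54 mm behind the grasp point. The pads swing forward as they close: fully open they stand 13 mm farther back than shut.
Start: joints at [-1.335, 0.333, 0.04, 1.465, -0.013, 1.343, -0.059], TCP at [0.214, 0.614, 0.231] pointing down, gripper open.
Joint ranges: [-2.58, 2.58], [-0.38, 2.09], [-1.3, 1.39], [0.25, 2.4], [-1.5, 4.64], [0.08, 2.09], [-2.65, 2.65]. Speed limits (rad/s): [2.22, 2.22, 2.79, 2.79, 3.14, 3.14, 3.14].

## Interface

Orientations are given as [roll, pitch, yaw] about the fixed x, y, z axes, in that order (R = Rz(yaw) Ry(pitch) Rx(roll)).
In Python, from plant import state, optics, env gives the robot as it stands.
- The arm moves only by the tool send_rows, never from a script. Its argument "rows" is a list of rows, each a list of 7 numbers: the turn, a rotation vector about the tool's x, y, z in rad, then the shift along the tool's x, y, z in m, then the closure, from -1 (fully open) to 1 (shut). In form: [[rx, ry, rz, x, y, z, claw], ...]. A call has 1 to 8 rows; each row is the pose to reach, as a shift and turn from the pose commanded when the call began, along the tool's axes at that moment; what a row does not reach only later rows make up. A row lasts 1/12 s, in which the tool goes at most 41.7 mm and 7.16 degrees, less where a joint would pass 70% of its speed; a pose out of reach is approached as far as the arm can. A call with a gripper value outside its range is refused whole. The fingers move at their own pace and stop on an object; "newtons" is the grip in N (left out, the last holds). Time passes only in rows, so rows that repeat a pose let the fingers close. It gives the time, the measured TCP pose, the force, the opening and the grip force at its end, in the units of the state.
- state(): the state, without advancing time (a new reading comes with each control period).
- optics.capture(name): name is "scene" or "top" or "wrist"; returns the picture (400x640x3 uint8, red, green, blue); there is no depth.
- optics.camera_model(name): a dict with "vertical_fov" (degrees; the focal length in pixels is half the picture's height over the tangent of half this angle, whatever the lens; pixels are square), "cx", "cy" (the principal point, pixels), "dist" ([k1, k2, p1, p2, k3] as OpenCV has them; the pictures are not rectified), "view" (4x4, takes a point from world to camera coordinates). Camera axes: x right, y up, looking along -z (the intrinsics and any distortion apply to the point x, -y, -z); pixel columns grow to the right and rows downward; lengths in m; the calibration is good to about 2 mm. A picture is of the moment at which its call begins: read the wrist's pose just before it. camera_model takes no time and is no camera call; for the wrist camera it gives the pose at the moment of the call.
- env.close_job(): hands the job in; it is judged then, once.
Trained networks look in the newest picture that a camera, given by its name, has taken for a name from the list of things; names that differ only in an ending like _2 or _b are one class to them, and where a whole thing is asked for, a point or a joint stands for the part that bears it (a point fixed in the world has none). Each returns a list of dicts, best first, with "score" (0 to 1); they miss things now and then, are a little off and sometimes report something else, mostly with a low value. They report only what shows in the picture. A call takes as long as a camera call. They do not tell look-alikes from the thing itself.
- optics.recognise(camera, thing): "bbox" ([left, top, right, bottom] in pixels, round what is visible of it).
The state is a dict: "time_s": time; "joints": joint angles; "joint_velocities": joint speeds; "tau": joint torques, N m; "ee_pos": TCP position; "eef_rot": TCP orientation; "force": force on the tool from outside, world axes, zero at the start; "wrist_torque": the same for the moment, N m; "finger_gap": opening from 0.0 (shut) to 1.0 (fully open); "gripper_force": force on a finger pad.
Only numpy, scipy, OpenCV 4.12 (cv2) and the standard library are available. Lean on these libraries where they do the work, as an engineer would, in place of code of your own. Each camera call takes 0.05 s, during which the arm holds its last target. There are 200 camera calls.

## Task

A valve body has fallen behind the open kit drawer, under the clear guard, and keeps the drawer from shutting. Draw it out with the hooked rod through the open side of the guard that faces you, and leave it standing upright on the bench wholly outside the guard; then push the drawer home by its front until the spring pin drops and seats, firmly but without ramming it. Leave the brush and the spare valve body on the bench where they are, and let go of everything.

Things in the scene. Friction and masses are not known exactly. Their poses are not given: they have to be found in the camera images.
- unit: Grey drawer station fixed to the bench at the left. Origin on the bench below the middle of the shut drawer; x points away from the robot (turned up to 0.1 rad), y is the way the drawer closes. In its frame (mm): inner face of end fence y = +48; inner face of far wall and rail x = +51; drawer's back (outer face, 42 high) at y = 45 - opening, outer face of its front at y = -53 - opening.
- guard_mouth (a point): Middle of the open side of the pocket, under the guard's near edge, 30 mm above the bench; axes as the station's; station x -55, y +18 mm. The clear guard is a roof reaching from this edge 122 mm along +x and over station y -20 to +56 mm, underside z = 60, top z = 64 mm. Under it, between the drawer's back and the fence, is the pocket, whose floor is the bare bench.
- drawer (a joint): Opening in m (starts 0.095 to 0.110); closes along station +y. Runs with about 2 N; 37 mm before home its striker meets and must lift the spring pin, about 12 N, then rides 18 mm under it with little force, and about 8 mm before home snaps in. Home is adjusted differently each time, anywhere from 0.001 to 0.027; there the pin stops it hard and more pushing only builds up force.
- drawer_front (a point): Middle of the outer face of the drawer's aluminium front panel (station x -54 to +49 mm, z 6 to 64 mm; point at z = 35 mm); axes as the station's, the face looks along -y. A thin lip stands out 7 mm from the face at z 8 to 11 mm. The panel may be pushed anywhere along its width.
- pin (a joint): Lift of the spring pin in m: 0 when down (drawer well open, or seated), about 0.0045 on the striker. Seated = drawer in and pin down. The pin sits in a dark steel bracket at the far side of the station: station x 35 to 103, y about -77 to -33 mm, 84 high, pin head at x = 45 up to z = 106 mm; push the drawer at the near side, clear of it.
- dropped_center (a point): The fallen valve body, a die-cast zinc block 30 x 30 x 52 mm, 0.13 to 0.27 kg, standing upright on the bench in the pocket behind the drawer, under the clear guard, 2 to 13 mm from the end fence. Point at its centre (26 mm up), z up, x and y across its flats (turned up to 0.2 rad from the station's).
- rod_grip (a point): Hooked steel rod, 0.12 kg, lying on the bench. Point in its dark grip block, 12 mm up; block 18 mm wide (y), 24 high, from -30 to +25 mm along the rod (x) from here. x points to the hook: the round rod (8 mm thick, axis 8 mm above the bench) runs to x = +120 mm and there turns square towards +y; this hook leg lies level, its end 36 mm from the rod's axis.
- brush_center (a point): Flat brush with a wooden handle lying on the bench at the left, 68 x 177 x 11 mm as it lies; point at its centre. A bystander.
- spare_body_center (a point): Spare valve body standing on the bench to the right of the rod, 30 x 30 x 52 mm; point at its centre. A bystander.
There are look-alikes about, which are no part of the job. Leave any brown look-alike of the part that bears rod_grip alone.

How it is judged:
On the way, in this order (a step that is already met when the one before it is completed fails the run):
1. the fallen valve body stands upright on the bench outside the guard (x of dropped_center in the frame of unit below -0.068 m and angle between dropped_center's own z axis and vertical below 0.2 rad and height (world z) of dropped_center between 0.02 and 0.034 m), for 0.2 s.
2. the drawer is home and the spring pin has dropped (value of joint drawer below 0.032 m and value of joint pin below 0.0016 m), for 0.2 s.
At the end, for the whole second after the job is handed in: Drawer home: opening under 32 mm and spring pin down to within 1.6 mm (only so past the striker). The fallen valve body stands upright (0.2 rad) at rest on the bench, its centre over 68 mm from the station's middle on the open side, so outside the guard (all of step 1 and all of step 2 and linear speed of dropped below 0.01 m/s); the robot touches nothing.
It fails at once if the drawer is rammed: the robot presses on it with more than 40 N (contact force between any of the fingers, the arm and drawer above 40 N).
It fails at once if the brush or the spare valve body is moved by more than 40 mm (distance of any of brush_center, spare_body_center from where it was at the start of the episode above 0.04 m).
It also fails if it takes over 64 s, if anything falls off the work surface, if the arm or the gripper's body presses on something with over 40 N, if the wrist force passes 120 N, or if a joint passes its speed limit or range.

## Working session

There is one attempt and no reset: what is moved stays moved. The work goes in short steps, Python scripts to look and compute and a tool call to move; the robot and the scene stay as the last step left them, time stands still between calls to the robot, and variables do not carry over. Pictures are saved under pics/ and viewed, at most 12 in all, crops included, and the job is handed in when it is done.

Besides the shell and the picture viewer there is one more tool, called as name([rows], argument=value, ...), one row to a line, values as JSON. send_rows: Moves the arm, as the interface text tells. Its arguments: {"type":"object","properties":{"rows":{"type":"array"},"newtons":{"type":"number"}},"required":["rows"]}

```bash
mkdir -p pics; ls
cat > h.py <<'E'
import numpy as np, cv2
from plant import state, optics, env
def cam(n):
    m=optics.camera_model(n); f=200/np.tan(np.radians(m['vertical_fov'])/2)
    K=np.array([[f,0,m['cx']],[0,f,m['cy']],[0,0,1.]]); V=np.array(m['view'])
    return K,np.array(m['dist'],float),V
def ray(c,uv,z):
    K,d,V=c; p=cv2.undistortPoints(np.array([[uv]],float),K,d)[0,0]
    R=V[:3,:3]; o=-R.T@V[:3,3]; w=R.T@np.array([p[0],-p[1],-1])
    return o+w*(z-o[2])/w[2]
def proj(c,P):
    K,d,V=c; q=np.atleast_2d(P)@V[:3,:3].T+V[:3,3]; q=q*[1,-1,-1]
    return cv2.projectPoints(q,np.zeros(3),np.zeros(3),K,d)[0][:,0]
def snap(n,f):
    c=cam(n); im=optics.capture(n); cv2.imwrite('pics/'+f,im[:,:,::-1]); return c,im
E
python3 - <<'E'
from h import *
for n in('scene','top','wrist'):
    c,im=snap(n,n+'0.png'); print(n,c[0][0,0],c[1],np.round(-c[2][:3,:3].T@c[2][:3,3],3))
    if n!='wrist':
      for t in('unit','drawer','dropped_center','rod_grip','brush_center','spare_body_center','pin','drawer_front'):
        for r in optics.recognise(n,t)[:3]: print(n,t,np.round(r['bbox']),round(r['score'],2))
print(state(),env.pinch_z)
a=cv2.imread('pics/scene0.png');b=cv2.imread('pics/top0.png')
E
```

```text
pics
scene 457.01825495744686 [-0.08477236  0.          0.          0.          0.        ] [-0.027 -0.725  0.809]
scene unit [315. 168. 375. 220.] 0.97
scene unit [353. 269. 369. 294.] 0.18
scene dropped_center [328. 182. 335. 191.] 0.65
scene rod_grip [305. 210. 342. 246.] 0.74
scene rod_grip [250. 151. 279. 157.] 0.53
scene brush_center [268. 162. 307. 183.] 0.7
scene spare_body_center [355. 271. 369. 292.] 0.64
scene pin [308. 206. 343. 245.] 0.28
scene drawer_front [329. 186. 374. 217.] 0.78
top 385.57799742020507 [-0.04828361  0.          0.          0.          0.        ] [0.383 0.272 1.027]
top unit [282. 153. 364. 211.] 0.72
top drawer [324. 169. 369. 212.] 0.66
top rod_grip [166. 201. 203. 256.] 0.87
top rod_grip [334. 225. 390. 238.] 0.57
top brush_center [225. 184. 249. 248.] 0.92
top brush_center [283. 152. 364. 210.] 0.63
top spare_body_center [449. 243. 471. 252.] 0.64
top spare_body_center [330. 231. 391. 239.] 0.63
top drawer_front [323. 166. 366. 209.] 0.77
top drawer_front [449. 243. 469. 254.] 0.53
wrist 334.7216891646615 [0.02249075 0.         0.         0.         0.        ] [0.149 0.636 0.374]
{'time_s': 0.95, 'joints': array([-1.335235  ,  0.33322131,  0.03989526,  1.46539745, -0.01339001,
        1.34328751, -0.05850285]), 'joint_velocities': array([ 0.00151067,  0.00133015,  0.00069238, -0.0015363 ,  0.00011592,
        0.00031563, -0.00067653]), 'tau': array([ 4.46975437e-04, -6.58317661e+01,  1.36336695e+00, -4.05823481e+01,
        1.67613546e-02,  2.71268815e-03, -1.53657550e-05]), 'ee_pos': array([0.21355815, 0.61389243, 0.23129529]), 'eef_rot': array([-3.14154488e+00,  4.19595547e-06,  2.80680464e+00]), 'force': array([ 0.17000508, -0.11995557,  0.09330997]), 'wrist_torque': array([-0.0441226 , -0.02607832, -0.00348995]), 'gripper_force': 0.0, 'finger_gap': 0.9992140016987252} 0.0187
```

View pics/top0.png

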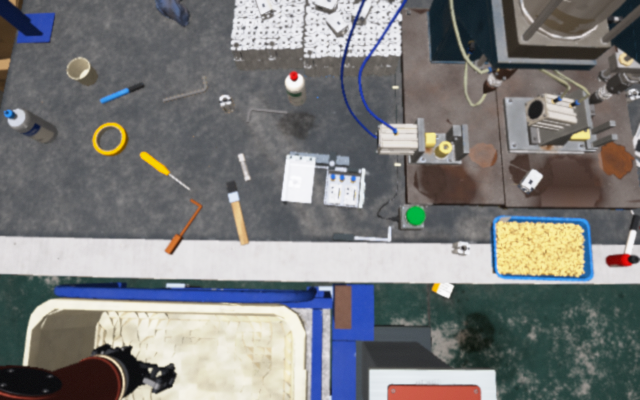

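View pics/scene0.png

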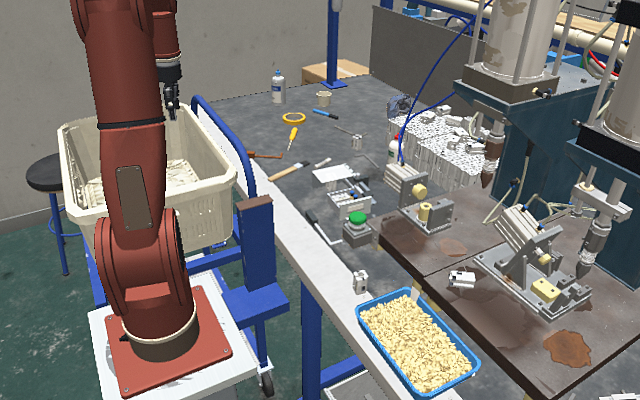

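Run:
```python
import cv2,numpy as np
a=cv2.imread('pics/top0.png')[145:260,265:425]
b=cv2.imread('pics/scene0.png')[155:255,265:385]
a=cv2.resize(a,(780,560),interpolation=cv2.INTER_CUBIC)
b=cv2.resize(b,(660,550),interpolation=cv2.INTER_CUBIC)
cv2.imwrite('pics/c1.png',a);cv2.imwrite('pics/c2.png',b)
```

```text
(no output)
```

View pics/c1.png

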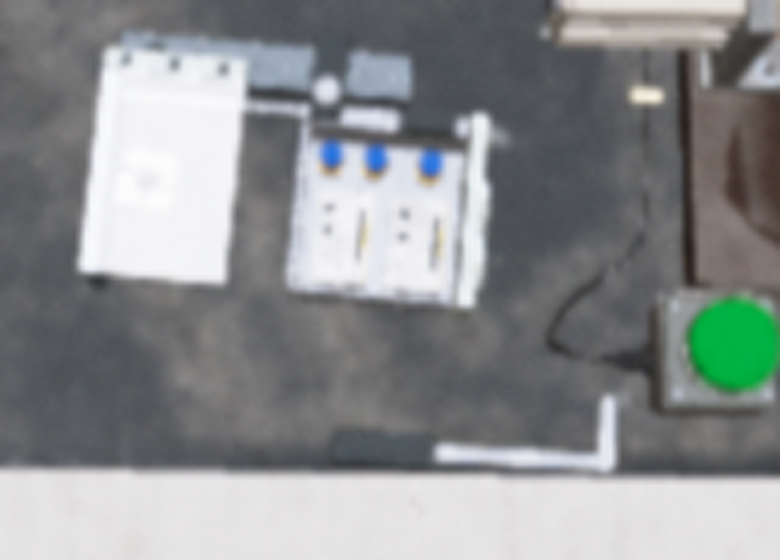

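View pics/c2.png

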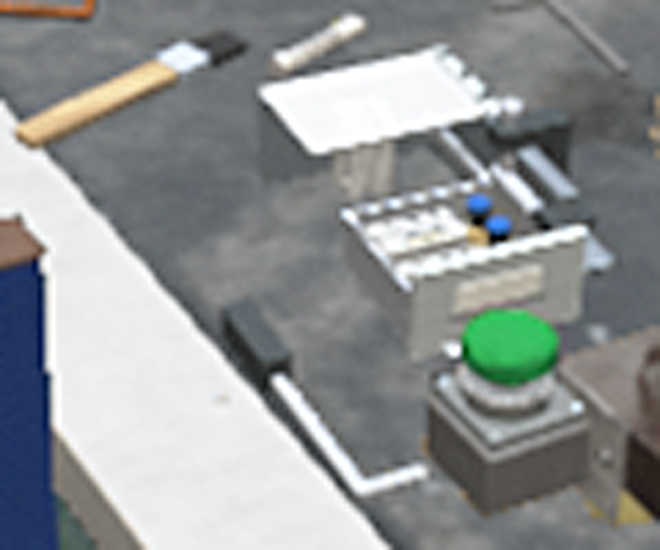

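Run:
```python
from h import *
from scipy.optimize import least_squares
from scipy.spatial.transform import Rotation as Ro
T=cam('top');S=cam('scene')
tc=lambda x,y:(265+x/4.875-.5,145+y/4.87-.5)
sc=lambda x,y:(265+x/5.5-.5,155+y/5.5-.5)
def w(p,st):
    c,s=np.cos(p[2]),np.sin(p[2]); x,y,z=np.array(st)/1000
    return np.array([p[0]+c*x-s*y,p[1]+s*x+c*y,z])
# opening q[3]
tp=[((-55,56,64),0,tc(80,272)),((-55,-20,64),0,tc(228,286)),((67,56,64),0,tc(108,45)),((67,-20,64),0,tc(247,60)),
 ((-54,-53,64),1,tc(477,307)),((49,-53,64),1,tc(490,115)),((-54,-53,64),1,sc(412,292),),((49,-53,64),1,sc(586,230))]
tp=[(a,b,T if i<6 else S,uv) for i,(a,b,uv) in enumerate(tp)]
tp+=[((-55,56,64),0,S,sc(260,92)),((-55,-20,64),0,S,sc(317,153)),((67,-20,64),0,S,sc(492,112))]
def res(p):
    return np.concatenate([proj(c,w(p,(a[0],a[1]-b*p[3]*1000,a[2])))[0]-uv for a,b,c,uv in tp])
r=least_squares(res,[.5,.3,0,.1],loss='soft_l1');print('unit',r.x.round(4));print(res(r.x).reshape(-1,2).round(1))
p=r.x;np.save('unit.npy',p)
def inv(P):
    d=np.array(P[:2])-p[:2];c,s=np.cos(p[2]),np.sin(p[2]);return np.array([c*d[0]+s*d[1],-s*d[0]+c*d[1]])*1000
for nm,c,uv,z in [('body top',T,tc(147,180),.052),('body scene mid-low',S,sc(366,170),.026),
  ('gripL',T,tc(333,443),.024),('gripR',T,tc(435,447),.024),('bend',T,tc(608,462),.008),('hookend',T,tc(608,397),.008),
  ('gripRs',S,sc(283,362),.012),('bend_s',S,sc(362,487),.008),('hook_s',S,sc(428,470),.008),('edge',T,tc(300,468),0),('edge2',T,(300,278),0),
  ('button',T,tc(735,345),.05),('buttonnear',T,tc(655,405),.03)]:
    P=ray(c,uv,z);print(nm,P.round(4),'st',inv(P).round(1))
for n,b in(('spare',(449,243,471,254)),('brush',(225,184,249,248))):
    print(n,ray(T,((b[0]+b[2])/2,(b[1]+b[3])/2),.02).round(3))
s=state();R=Ro.from_euler('xyz',s['eef_rot']).as_matrix();print(R.round(3));
W=cam('wrist')[2];print('wrist cam in tool',(R.T@(-W[:3,:3].T@W[:3,3]-s['ee_pos'])).round(3),(R.T@W[:3,:3].T).round(2))
```

```text
unit [ 0.6153  0.3271 -0.0825  0.0975]
[[ 0.4 -0.1]
 [-0.3 -0.2]
 [ 0.1  0.8]
 [ 0.6  0.2]
 [-0.  -0.2]
 [ 0.3  0.1]
 [ 0.3 -3.4]
 [ 0.1  0. ]
 [-0.9 -0.9]
 [-1.5 -0.3]
 [ 1.8 -0.9]]
body top [0.6175 0.3559 0.052 ] st [-0.2 28.8]
body scene mid-low [0.6081 0.3311 0.026 ] st [-7.5  3.4]
gripL [0.4809 0.2549 0.024 ] st [-128.  -83.]
gripR [0.4795 0.2005 0.024 ] st [-124.9 -137.4]
bend [0.4741 0.1059 0.008 ] st [-122.6 -232.2]
hookend [0.5095 0.1052 0.008 ] st [ -87.2 -229.9]
gripRs [0.486  0.2069 0.012 ] st [-119.  -130.5]
bend_s [0.4738 0.1022 0.008 ] st [-122.5 -235.8]
hook_s [0.5097 0.0981 0.008 ] st [ -86.4 -237. ]
edge [0.4694 0.2724 0.    ] st [-141.   -66.6]
edge2 [0.3705 0.3394 0.    ] st [-245.   -8.]
button [0.5325 0.0449 0.05  ] st [ -59.3 -288.1]
buttonnear [0.5028 0.0839 0.03  ] st [ -92.2 -251.7]
spare [ 0.451 -0.076  0.02 ]
brush [0.529 0.51  0.02 ]
[[-0.944  0.329 -0.   ]
 [ 0.329  0.944 -0.   ]
 [-0.    -0.    -1.   ]]
wrist cam in tool [ 0.069 -0.    -0.143] [[-0.    0.96  0.27]
 [ 1.    0.   -0.  ]
 [-0.    0.27 -0.96]]
```

Top view: candidates for the rod are the dark-grip rod at (342,236) with hook at (390,226), the brown-grip one at (180,228), and bare grey rods at (185,90) and (267,112). The dark grip one left of the spare body (461,248) fits the description. The fallen body shows through the guard at (295,182), and the crop confirms it.

send_rows([
  [0, 0, 1.286, -0.375, -0.265, 0, 0.2],
  [0, 0, 1.286, -0.375, -0.265, 0, 0.2],
  [0, 0, 1.286, -0.375, -0.265, 0, 0.2],
  [0, 0, 1.286, -0.375, -0.265, 0, 0.2],
  [0, 0, 1.286, -0.375, -0.265, 0, 0.2],
  [0, 0, 1.286, -0.375, -0.265, 0, 0.2],
  [0, 0, 1.286, -0.375, -0.265, 0, 0.2],
  [0, 0, 1.286, -0.375, -0.265, 0, 0.2],
])

```text
time_s: 1.62
ee_pos: [0.4083, 0.3409, 0.2316]
eef_rot: [3.141, -0.001, 1.801]
force: [-0.1, 1.4, -0.7]
finger_gap: 0.397
gripper_force: 0.0
```

```bash
cat >> h.py <<'E'
from scipy.spatial.transform import Rotation as Ro
p=np.load('unit.npy') if __import__('os').path.exists('unit.npy') else None
def st2w(x,y,z):
    c,s=np.cos(p[2]),np.sin(p[2]); return np.array([p[0]+(c*x-s*y)/1000,p[1]+(s*x+c*y)/1000,z/1000])
def w2st(P):
    d=np.array(P[:2])-p[:2];c,s=np.cos(p[2]),np.sin(p[2]);return np.array([c*d[0]+s*d[1],-s*d[0]+c*d[1]])*1000
def go(P,yang):
    "shift and turn (tool axes) to TCP P, pointing down, tool y at angle yang"
    s=state();R=Ro.from_euler('xyz',s['eef_rot']).as_matrix()
    y=np.array([np.cos(yang),np.sin(yang),0]);z=np.array([0,0,-1.]);Rt=np.c_[np.cross(y,z),y,z]
    print('t',round(s['time_s'],2),'turn',Ro.from_matrix(R.T@Rt).as_rotvec().round(3),'shift',(R.T@(np.array(P)-s['ee_pos'])).round(4),'force',s['force'].round(1))
E
python3 -c "
from h import *
go([.481,.240,.13],-.05);print(state()['ee_pos'],state()['joints'].round(2))"
```

```text
t 1.62 turn [ 0.    -0.001  0.28 ] shift [-0.1149  0.0477  0.1016] force [-0.1  1.4 -0.7]
[0.40832207 0.34094103 0.2316466 ] [-1.08  0.09  0.32  1.77 -0.03  1.29 -0.52]
```

send_rows([
  [0, 0, 0.28, -0.115, 0.048, 0.1, 0],
  [0, 0, 0.28, -0.115, 0.048, 0.1, 0],
  [0, 0, 0.28, -0.115, 0.048, 0.1, 0],
  [0, 0, 0.28, -0.115, 0.048, 0.1, 0],
  [0, 0, 0.28, -0.115, 0.048, 0.1, 0],
  [0, 0, 0.28, -0.115, 0.048, 0.1, 0],
])

```text
time_s: 2.12
ee_pos: [0.4812, 0.2401, 0.1302]
eef_rot: [-3.14, 0.002, 1.523]
force: [-0.1, 1.2, -0.2]
finger_gap: 0.499
gripper_force: 0.0
```

Run:
```python
from h import *
c,im=snap('wrist','w1.png')
g=cv2.cvtColor(im,cv2.COLOR_RGB2HSV)
# predicted grip corners for check
o=np.array([.480,.2252]);a=-1.62;d=np.array([np.cos(a),np.sin(a)]);n=np.array([-d[1],d[0]])
P=[np.r_[o+d*x+n*y,z] for x,y,z in[(-.030,.009,.024),(-.030,-.009,.024),(.025,.009,.024),(.025,-.009,.024),(.120,0,.016),(.120,.036,.012)]]
q=proj(c,P);print(q.round(0))
im2=im[:,:,::-1].copy()
for u in q:
    cv2.circle(im2,tuple(int(v) for v in u),4,(0,0,255),1)
cv2.imwrite('pics/w1.png',im2)
go([.481,.240,.13],-.05)
```

```text
[[333. 179.]
 [310. 179.]
 [333. 246.]
 [310. 246.]
 [321. 340.]
 [361. 337.]]
t 2.17 turn [-0.001  0.     0.005] shift [-0.002   0.0001  0.0012] force [-0.3  1.3  0.7]
```

View pics/w1.png

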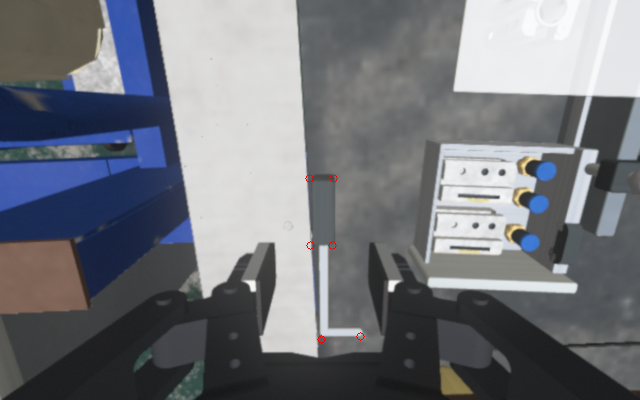

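send_rows([
  [0, 0, 0, 0, 0, 0.035, 0.2],
  [0, 0, 0, 0, 0, 0.07, 0.2],
  [0, 0, 0, 0, 0, 0.1, 0.2],
  [0, 0, 0, 0, 0, 0.115, 0.2],
  [0, 0, 0, 0, 0, 0.125, 0.2],
  [0, 0, 0, 0, 0, 0.127, 0.2],
])

```text
time_s: 2.67
ee_pos: [0.4801, 0.2433, 0.0035]
eef_rot: [-3.14, 0.0, 1.529]
force: [-0.5, -0.3, 1.0]
finger_gap: 0.397
gripper_force: 0.0
```

send_rows([
  [0, 0, 0, 0, 0, 0, 1],
  [0, 0, 0, 0, 0, 0, 1],
  [0, 0, 0, 0, 0, 0, 1],
  [0, 0, 0, 0, 0, 0, 1],
  [0, 0, 0, 0, 0, 0, 1],
], newtons=80)

```text
time_s: 3.08
ee_pos: [0.4818, 0.243, 0.0055]
eef_rot: [3.14, -0.002, 1.527]
force: [0.6, 1.4, 4.3]
finger_gap: 0.191
gripper_force: 80.8
```

send_rows([
  [0, 0, 0, 0, 0, -0.015, 1],
  [0, 0, 0, 0, 0, -0.05, 1],
  [0, 0, 0, 0, 0, -0.09, 1],
  [0, 0, 0, 0, 0, -0.12, 1],
  [0, 0, -0.12, 0, -0.03, -0.13, 1],
  [0, 0, -0.24, 0.02, -0.06, -0.13, 1],
  [0, 0, -0.36, 0.04, -0.08, -0.13, 1],
  [0, 0, -0.48, 0.06, -0.08, -0.13, 1],
])

```text
time_s: 3.75
ee_pos: [0.4, 0.3068, 0.1349]
eef_rot: [-3.141, -0.002, 2.015]
force: [0.6, 0.0, -1.3]
finger_gap: 0.19
gripper_force: 80.1
```

Run:
```python
from h import *
P=st2w(-225,3,110);print(P)
go(P,p[2]+np.pi/2);print(state()['ee_pos'],state()['joints'].round(2),state()['finger_gap'])
```

```text
[0.39135375 0.34867671 0.11      ]
t 3.75 turn [ 0.    -0.002 -1.044] shift [0.0415 0.0102 0.025 ] force [ 0.6  0.  -1.3]
[0.39995814 0.306794   0.13493791] [-1.04  0.11  0.32  1.95 -0.04  1.09 -0.26] 0.1902964353803267
```

send_rows([
  [0, 0, -0.12, 0.01, 0, 0, 1],
  [0, 0, -0.24, 0.02, 0, 0, 1],
  [0, 0, -0.36, 0.042, 0.01, 0.02, 1],
  [0, 0, -0.48, 0.042, 0.01, 0.02, 1],
  [0, 0, -0.6, 0.042, 0.01, 0.02, 1],
  [0, 0, -0.72, 0.042, 0.01, 0.02, 1],
  [0, 0, -0.84, 0.042, 0.01, 0.02, 1],
  [0, 0, -0.96, 0.042, 0.01, 0.02, 1],
])

```text
time_s: 4.42
ee_pos: [0.395, 0.3477, 0.1144]
eef_rot: [-3.141, -0.0, 2.972]
force: [0.4, -0.1, -0.8]
finger_gap: 0.191
gripper_force: 80.2
```

Run:
```python
from h import *
go(st2w(-225,3,90),p[2]+np.pi/2);print(state()['ee_pos'],state()['joints'].round(2),state()['finger_gap'])
c,im=snap('wrist','w2.png')
cv2.imwrite('pics/w2.png',cv2.resize(im[:,:,::-1],(800,500)))
for t in('rod_grip','dropped_center'):
    for r in optics.recognise('wrist',t)[:3]: print(t,np.round(r['bbox']),round(r['score'],2))
```

```text
t 4.42 turn [-0.    -0.    -0.087] shift [0.0038 0.0004 0.0244] force [ 0.4 -0.1 -0.8]
[0.39501254 0.34767569 0.11439169] [-1.    0.18  0.21  1.92 -0.04  1.05  0.63] 0.1912490663318461
rod_grip [302. 235. 344. 358.] 0.85
dropped_center [495. 239. 569. 361.] 0.66
```

View pics/w2.png

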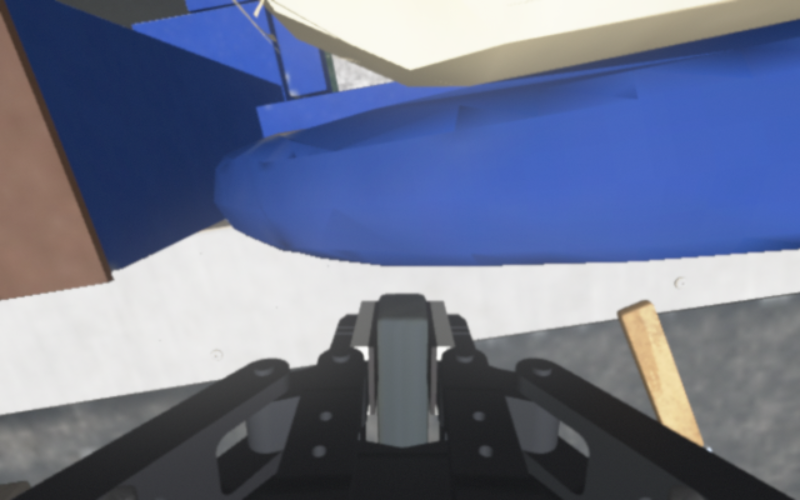

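Run:
```python
from h import *
T=cam('top');W=cam('wrist')
im=cv2.imread('pics/top0.png')
for col in(270,290,305):
    b=im[:,col].astype(int);m=(b[:,0]-b[:,2]>40)&(np.arange(400)>250);print(col,np.where(m)[0])
for z in(0,.04,.08,.12,.16):
    print(z,'wrist edge x',ray(W,(320,212),z).round(3),'top edge',ray(T,(290,286),z).round(3),ray(W,(500,212),z).round(3))
```

```text
270 [289 290 291 292 293 294 295 296 297 298 299 300 301 302]
290 [289 290 291 292 293 294 295 296 297 298 299 300 301 302 303 304 305 306
 307]
305 [291 292 293 294 295 296 297 298 299 300 301 302 303 304 305 306 307]
0 wrist edge x [0.409 0.344 0.   ] top edge [0.35  0.365 0.   ] [0.434 0.486 0.   ]
0.04 wrist edge x [0.396 0.346 0.04 ] top edge [0.351 0.361 0.04 ] [0.418 0.466 0.04 ]
0.08 wrist edge x [0.383 0.349 0.08 ] top edge [0.352 0.358 0.08 ] [0.401 0.447 0.08 ]
0.12 wrist edge x [0.371 0.351 0.12 ] top edge [0.353 0.354 0.12 ] [0.384 0.427 0.12 ]
0.16 wrist edge x [0.358 0.354 0.16 ] top edge [0.355 0.351 0.16 ] [0.368 0.407 0.16 ]
```

```bash
cat >> h.py <<'E'
HK=np.array([-.138,0,-.0025])
def gohook(x,y,z,th,yaw=0,off=HK):
    "shift/turn to bring hook bend to station x,y,z mm with the tool leaning th"
    s=state();R=Ro.from_euler('xyz',s['eef_rot']).as_matrix()
    a=p[2]+np.pi/2+yaw;Y=np.array([np.cos(a),np.sin(a),0]);Z=np.array([0,0,-1.]);Rt=Ro.from_rotvec(Y*th).as_matrix()@np.c_[np.cross(Y,Z),Y,Z]
    P=st2w(x,y,z)-Rt@off; h=s['ee_pos']+R@off
    print('t',round(s['time_s'],2),'turn',Ro.from_matrix(R.T@Rt).as_rotvec().round(3),'shift',(R.T@(P-s['ee_pos'])).round(4),'tcp',P.round(3),'hook now',w2st(h).round(1),(h[2]*1000).round(1),'F',s['force'].round(1))
E
python3 - <<'E'
from h import *
gohook(-75,-30,100,.26)
gohook(-72,-30,12,.26)
E
```

```text
t 4.57 turn [ 0.012  0.26  -0.095] shift [-0.0152 -0.031  -0.0186] tcp [0.405 0.314 0.133] hook now [-83.8 -10.9] 116.9 F [-0.2 -0.5 -0.9]
t 4.57 turn [ 0.012  0.26  -0.095] shift [-0.0182 -0.0307  0.0694] tcp [0.408 0.314 0.045] hook now [-83.8 -10.9] 116.9 F [-0.2 -0.5 -0.9]
```

send_rows([
  [0.006, 0.1, -0.05, -0.005, -0.015, -0.01, 1],
  [0.012, 0.2, -0.095, -0.01, -0.031, -0.018, 1],
  [0.012, 0.26, -0.095, -0.015, -0.031, -0.018, 1],
  [0.012, 0.26, -0.095, -0.015, -0.031, -0.018, 1],
])

```text
time_s: 4.9
ee_pos: [0.4076, 0.3124, 0.1322]
eef_rot: [-3.14, -0.262, 3.052]
force: [0.0, -1.1, -1.3]
finger_gap: 0.192
gripper_force: 80.2
```

Run:
```python
from h import *
gohook(-74,-30,12,.26)
gohook(28,-30,12,.26)
R=Ro.from_euler('xyz',state()['eef_rot']).as_matrix();t=state()['ee_pos']
Q=[t+R@HK,t+R@(HK+[0,.036,0]),t+R@np.array([-.043,0,-.0025]),t+R@np.array([-.043,0,-.0185])]
for n in('top','scene'):
    c,im=snap(n,n+'1.png');q=proj(c,Q);print(n,q.round(1))
    k=(slice(150,250),slice(250,410)) if n=='top' else (slice(130,230),slice(230,390))
    r=cv2.resize(im[k][:,:,::-1],(640,400),interpolation=cv2.INTER_CUBIC)
    for u in q:cv2.circle(r,tuple(int(v) for v in (u-[k[1].start,k[0].start])*4),3,(0,0,255),1)
    cv2.imwrite('pics/z%s.png'%n,r)
cv2.imwrite('pics/z.png',cv2.resize(np.vstack([cv2.imread('pics/ztop.png'),cv2.imread('pics/zscene.png')]),(480,600)))
```

```text
t 4.9 turn [ 0.    -0.002 -0.007] shift [-0.0204  0.0019  0.0848] tcp [0.406 0.314 0.045] hook now [-71.8 -32.8] 98.9 F [ 0.  -1.1 -1.3]
t 4.9 turn [ 0.    -0.002 -0.007] shift [-0.1189  0.0026  0.0584] tcp [0.507 0.306 0.045] hook now [-71.8 -32.8] 98.9 F [ 0.  -1.1 -1.3]
top [[314.9 207.6]
 [300.3 206.2]
 [310.5 244.4]
 [310.4 242.1]]
scene [[317.4 175.3]
 [312.7 169.7]
 [288.5 174.4]
 [289.7 169.5]]
```

View pics/z.png

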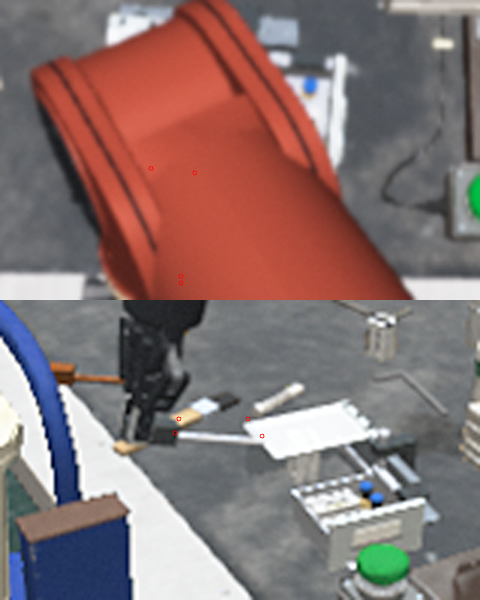

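send_rows([
  [0, 0, -0.007, -0.01, 0.002, 0.035, 1],
  [0, 0, -0.007, -0.017, 0.002, 0.065, 1],
  [0, 0, -0.007, -0.02, 0.002, 0.08, 1],
  [0, 0, -0.007, -0.0205, 0.002, 0.083, 1],
  [0, 0, -0.007, -0.0205, 0.002, 0.083, 1],
])

```text
time_s: 5.42
ee_pos: [0.4015, 0.3173, 0.0463]
eef_rot: [3.141, -0.261, 3.07]
force: [0.3, 0.7, -1.3]
finger_gap: 0.188
gripper_force: 80.2
```

Run:
```python
from h import *
gohook(-20,-31,14,.26)
gohook(29,-31,14,.26)
R=Ro.from_euler('xyz',state()['eef_rot']).as_matrix();t=state()['ee_pos']
Q=[t+R@HK,t+R@(HK+[0,.036,0]),t+R@np.array([-.043,0,-.0025])]
n='scene';c,im=snap(n,n+'2.png');q=proj(c,Q);print(n,q.round(1))
r=cv2.resize(im[150:225,265:365][:,:,::-1],(800,600),interpolation=cv2.INTER_CUBIC)
for u in q:cv2.circle(r,tuple(int(v) for v in (u-[265,150])*8),3,(0,0,255),1)
cv2.imwrite('pics/z2.png',r)
```

```text
t 5.42 turn [-0.002 -0.001  0.01 ] shift [-0.0561 -0.0042 -0.0158] tcp [0.459 0.309 0.047] hook now [-78.4 -26. ] 13.1 F [ 0.3  0.7 -1.3]
t 5.42 turn [-0.002 -0.001  0.01 ] shift [-0.1035 -0.0047 -0.0284] tcp [0.508 0.305 0.047] hook now [-78.4 -26. ] 13.1 F [ 0.3  0.7 -1.3]
scene [[314.4 198.4]
 [309.7 192.5]
 [286.6 198.5]]
```

View pics/z2.png

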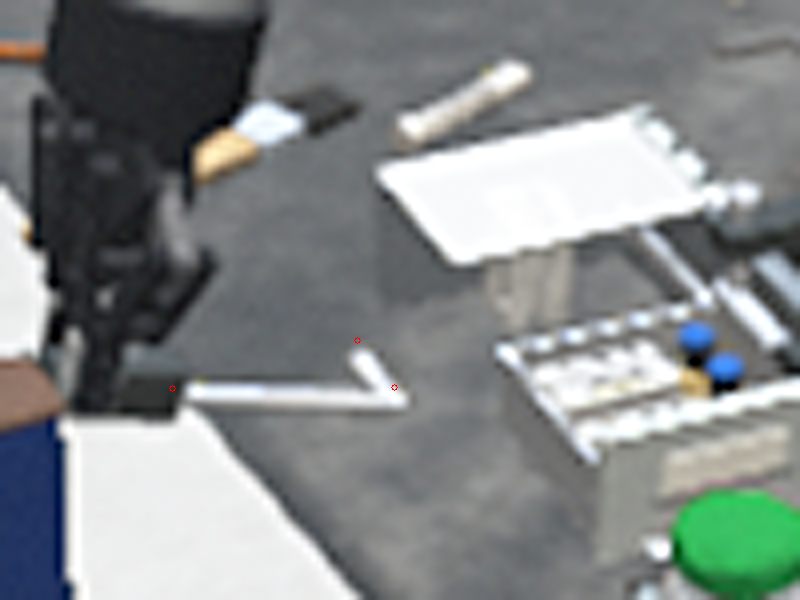

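send_rows([
  [0, 0, 0.005, -0.02, -0.003, -0.006, 1],
  [0, 0, 0.005, -0.045, -0.003, -0.013, 1],
  [0, 0, 0.005, -0.07, -0.003, -0.019, 1],
  [0, 0, 0.005, -0.09, -0.003, -0.0245, 1],
  [0, 0, 0.005, -0.1035, -0.003, -0.028, 1],
  [0, 0, 0.005, -0.1035, -0.003, -0.028, 1],
  [0, 0, 0.005, -0.1035, -0.003, -0.028, 1],
])

```text
time_s: 6.05
ee_pos: [0.5107, 0.3066, 0.0486]
eef_rot: [3.14, -0.258, 3.064]
force: [-0.8, 0.8, -0.9]
finger_gap: 0.187
gripper_force: 80.2
```

Run:
```python
from h import *
gohook(29,3,14,.26)
for i in range(4): 
    t=optics.capture('wrist'); s=state(); h=s['ee_pos']+Ro.from_euler('xyz',s['eef_rot']).apply(HK); print(w2st(h).round(1),h[2].round(4),s['force'].round(1))
```

```text
t 6.05 turn [0.001 0.002 0.004] shift [0.0018 0.0321 0.0022] tcp [0.511 0.339 0.047] hook now [ 31.5 -28.5] 15.8 F [-0.8  0.8 -0.9]
[ 30.4 -28.2] 0.0154 [-0.3  0.9 -1. ]
[ 29.9 -28.1] 0.0152 [-0.4  0.9 -1.1]
[ 29.6 -28. ] 0.015 [-0.4 -0.4 -2.2]
[ 29.6 -28.1] 0.0148 [-0.2 -0.6 -1. ]
```

send_rows([
  [0, 0, 0, 0, 0.008, 0, 1],
  [0, 0, 0, 0, 0.016, 0, 1],
  [0, 0, 0, 0, 0.023, 0, 1],
  [0, 0, 0, 0, 0.028, 0, 1],
  [0, 0, 0, 0, 0.031, 0, 1],
  [0, 0, 0, 0, 0.031, 0, 1],
])

```text
time_s: 6.75
ee_pos: [0.5118, 0.3382, 0.0471]
eef_rot: [3.14, -0.261, 3.066]
force: [-0.9, -0.2, -1.4]
finger_gap: 0.191
gripper_force: 80.2
```

Run:
```python
from h import *
gohook(-70,3,14,.26)
R=Ro.from_euler('xyz',state()['eef_rot']).as_matrix();t=state()['ee_pos']
Q=[t+R@HK,t+R@(HK+[0,.036,0]),t+R@np.array([-.043,0,-.0025])]
n='scene';c,im=snap(n,n+'3.png');q=proj(c,Q);print(n,q.round(1))
r=cv2.resize(im[160:210,290:365][:,:,::-1],(750,500),interpolation=cv2.INTER_CUBIC)
for u in q:cv2.circle(r,tuple(int(v) for v in (u-[290,160])*10),3,(0,0,255),1)
cv2.imwrite('pics/z3.png',r)
```

```text
t 6.75 turn [-0.001 -0.001  0.007] shift [0.0965 0.0011 0.0258] tcp [0.412 0.347 0.047] hook now [29.9  3.4] 14.0 F [-0.9 -0.2 -1.4]
scene [[341.4 186.1]
 [336.5 180.7]
 [315.6 185.8]]
```

View pics/z3.png

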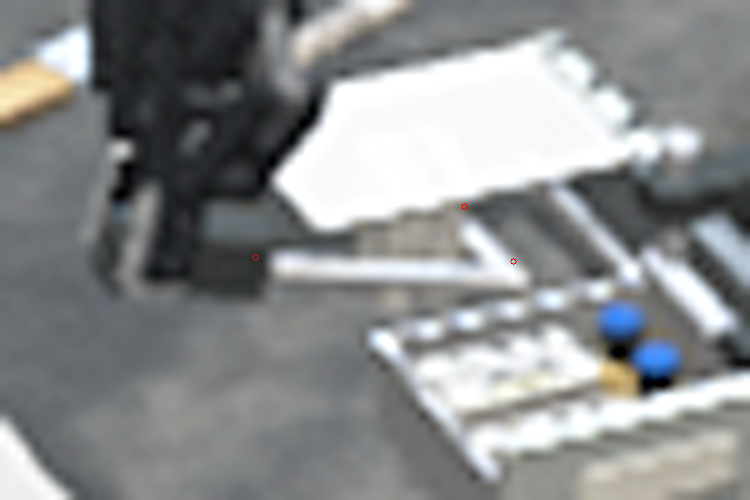

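send_rows([
  [0, 0, 0, 0.004, 0, 0.001, 1],
  [0, 0, 0, 0.009, 0, 0.0024, 1],
  [0, 0, 0, 0.014, 0, 0.0037, 1],
  [0, 0, 0, 0.019, 0, 0.005, 1],
  [0, 0, 0, 0.024, 0, 0.0064, 1],
  [0, 0, 0, 0.029, 0, 0.0077, 1],
  [0, 0, 0, 0.034, 0, 0.009, 1],
  [0, 0, 0, 0.039, 0, 0.0104, 1],
])

```text
time_s: 7.47
ee_pos: [0.4714, 0.3402, 0.0473]
eef_rot: [3.141, -0.26, 3.065]
force: [1.2, -0.0, -2.4]
finger_gap: 0.189
gripper_force: 80.2
```

send_rows([
  [0, 0, 0, 0.005, 0, 0.0013, 1],
  [0, 0, 0, 0.01, 0, 0.0027, 1],
  [0, 0, 0, 0.015, 0, 0.004, 1],
  [0, 0, 0, 0.02, 0, 0.0053, 1],
  [0, 0, 0, 0.025, 0, 0.0067, 1],
  [0, 0, 0, 0.03, 0, 0.008, 1],
  [0, 0, 0, 0.034, 0, 0.009, 1],
  [0, 0, 0, 0.036, 0, 0.0096, 1],
])

```text
time_s: 8.13
ee_pos: [0.4341, 0.3432, 0.0473]
eef_rot: [3.141, -0.26, 3.065]
force: [1.1, -1.0, -0.5]
finger_gap: 0.188
gripper_force: 80.2
```

Run:
```python
from h import *
gohook(-75,3,14,.26)
n='scene';c,im=snap(n,n+'4.png')
print(optics.recognise('scene','dropped_center')[:3])
r=cv2.resize(im[160:210,290:365][:,:,::-1],(750,500),interpolation=cv2.INTER_CUBIC)
cv2.imwrite('pics/z4.png',r)
```

```text
t 8.13 turn [-0.    -0.     0.006] shift [0.0261 0.0021 0.0072] tcp [0.407 0.347 0.047] hook now [-48.    1.9] 14.2 F [ 1.1 -1.  -0.5]
[{'bbox': [306.0, 178.4, 315.2, 193.4], 'score': 0.71}, {'bbox': [313.8, 166.3, 376.7, 222.5], 'score': 0.52}]
```

View pics/z4.png

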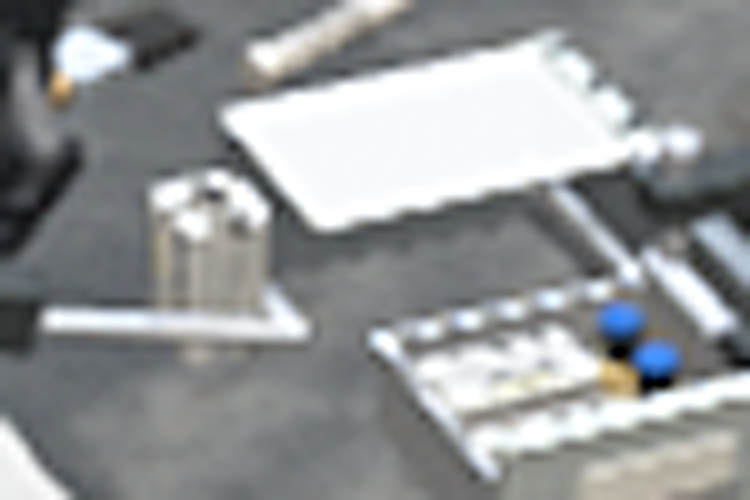

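Picture: the body stands upright at crop (210,260), caught in the hook just outside the guard's near edge. I keep pulling.

send_rows([
  [0, 0, 0, 0.005, 0, 0.0013, 1],
  [0, 0, 0, 0.01, 0, 0.0027, 1],
  [0, 0, 0, 0.015, 0, 0.004, 1],
  [0, 0, 0, 0.02, 0, 0.0055, 1],
  [0, 0, 0, 0.025, 0, 0.0068, 1],
  [0, 0, 0, 0.029, 0, 0.008, 1],
  [0, 0, 0, 0.031, 0, 0.0085, 1],
  [0, 0, 0, 0.031, 0, 0.0085, 1],
])

```text
time_s: 8.9
ee_pos: [0.402, 0.3457, 0.0471]
eef_rot: [3.141, -0.261, 3.065]
force: [0.3, 1.0, -1.6]
finger_gap: 0.189
gripper_force: 80.2
```

Run:
```python
from h import *
gohook(-76,-2,14,.26)
gohook(-76,-2,100,.26)
n='scene';c,im=snap(n,n+'5.png')
b=optics.recognise('scene','dropped_center')[0]['bbox'];print(b,w2st(ray(c,((b[0]+b[2])/2,(b[1]+b[3])/2),.026)))
```

```text
t 8.9 turn [-0.001 -0.001  0.006] shift [-0.004  -0.0029 -0.0011] tcp [0.406 0.342 0.047] hook now [-80.2   1.7] 13.9 F [ 0.3  1.  -1.6]
t 8.9 turn [-0.001 -0.001  0.006] shift [ 0.0182 -0.0029 -0.0842] tcp [0.406 0.342 0.133] hook now [-80.2   1.7] 13.9 F [ 0.3  1.  -1.6]
[295.1, 178.2, 305.9, 197.4] [-102.50964118   28.46738634]
```

send_rows([
  [0, 0, 0, -0.004, -0.004, -0.001, 1],
  [0, 0, 0, -0.004, -0.004, -0.001, 1],
  [0, 0, 0, 0, -0.004, -0.015, 1],
  [0, 0, 0, 0.008, -0.004, -0.045, 1],
  [0, 0, 0, 0.018, -0.004, -0.085, 1],
  [0, 0, 0, 0.02, -0.004, -0.095, 1],
  [0, -0.12, 0.05, 0.02, -0.02, -0.095, 1],
  [0, -0.24, 0.1, 0.02, -0.03, -0.095, 1],
])

```text
time_s: 9.67
ee_pos: [0.4083, 0.3139, 0.1444]
eef_rot: [-3.13, -0.023, 2.963]
force: [0.1, -1.7, -1.3]
finger_gap: 0.191
gripper_force: 80.2
```

Run:
```python
from h import *
go([.41,.30,.14],-.05)
go([.481,.243,.14],-.05)
c,im=snap('scene','scene6.png')
b=optics.recognise('scene','dropped_center')[:2];print(b);b=b[0]['bbox'];print(w2st(ray(c,((b[0]+b[2])/2,(b[1]+b[3])/2),.026)))
```

```text
t 9.67 turn [-0.026 -0.011  1.443] shift [-0.0042 -0.0133  0.0045] force [ 0.1 -1.7 -1.3]
t 9.67 turn [-0.026 -0.011  1.443] shift [-0.0842 -0.0569  0.0031] force [ 0.1 -1.7 -1.3]
[{'bbox': [296.1, 179.5, 304.4, 200.8], 'score': 0.69}]
[-108.36821034   16.16118184]
```

send_rows([
  [0, 0, 0.12, -0.004, -0.013, 0.004, 1],
  [0, 0, 0.24, -0.004, -0.013, 0.004, 1],
  [0, 0, 0.36, -0.004, -0.013, 0.004, 1],
  [-0.01, -0.005, 0.48, -0.004, -0.013, 0.004, 1],
  [-0.01, -0.005, 0.6, -0.004, -0.013, 0.004, 1],
  [-0.01, -0.005, 0.72, -0.004, -0.013, 0.004, 1],
  [-0.01, -0.005, 0.84, -0.004, -0.013, 0.004, 1],
  [-0.015, -0.005, 0.96, -0.01, -0.02, 0.004, 1],
])

```text
time_s: 10.43
ee_pos: [0.4115, 0.2953, 0.14]
eef_rot: [-3.124, -0.01, 2.006]
force: [-0.0, -0.1, -1.5]
finger_gap: 0.193
gripper_force: 80.3
```

Run:
```python
from h import *
go([.481,.240,.10],-.05);print(state()['ee_pos'])
```

```text
t 10.43 turn [-0.019 -0.005  0.485] shift [-0.0798  0.0404  0.0385] force [-0.  -0.1 -1.5]
[0.41152208 0.29529837 0.13997482]
```

send_rows([
  [-0.005, 0, 0.12, -0.02, 0.01, 0, 1],
  [-0.01, -0.005, 0.24, -0.04, 0.02, 0, 1],
  [-0.015, -0.005, 0.36, -0.06, 0.03, 0.01, 1],
  [-0.02, -0.005, 0.485, -0.08, 0.04, 0.025, 1],
  [-0.02, -0.005, 0.485, -0.08, 0.04, 0.038, 1],
  [-0.02, -0.005, 0.485, -0.08, 0.04, 0.038, 1],
  [-0.02, -0.005, 0.485, -0.08, 0.04, 0.038, 1],
])

```text
time_s: 11.02
ee_pos: [0.4811, 0.2381, 0.1002]
eef_rot: [3.141, 0.001, 1.525]
force: [-0.7, 0.1, -0.9]
finger_gap: 0.193
gripper_force: 80.1
```

Run:
```python
from h import *
go([.481,.240,.007],-.05);print(state()['ee_pos'])
```

```text
t 11.02 turn [0.    0.001 0.004] shift [ 0.002  -0.0003  0.0932] force [-0.7  0.1 -0.9]
[0.48113163 0.23810292 0.10018937]
```

send_rows([
  [0, 0, 0, 0, 0, 0.035, 1],
  [0, 0, 0, 0, 0, 0.065, 1],
  [0, 0, 0, 0, 0, 0.082, 1],
  [0, 0, 0, 0, 0, 0.09, 1],
  [0, 0, 0, 0, 0, 0.092, 1],
  [0, 0, 0, 0, 0, 0.092, 0.4],
  [0, 0, 0, 0, 0, 0.092, 0.1],
  [0, 0, 0, 0, 0, 0.092, 0.1],
])

```text
time_s: 11.68
ee_pos: [0.4826, 0.239, 0.0102]
eef_rot: [3.137, -0.002, 1.524]
force: [1.1, -0.2, -0.2]
finger_gap: 0.452
gripper_force: 0.0
```

send_rows([
  [0, 0, 0, 0, 0, -0.02, 0.1],
  [0, 0, 0, 0, 0, -0.06, 0.1],
  [0, 0, 0, 0, 0, -0.1, 0.5],
  [0, 0, 0, 0, 0, -0.13, 1],
  [0, 0, 0, 0, 0, -0.13, 1],
  [0, 0, 0, 0, 0, -0.13, 1],
])

```text
time_s: 12.18
ee_pos: [0.4827, 0.2393, 0.1418]
eef_rot: [3.135, -0.004, 1.524]
force: [-0.6, 0.4, -0.5]
finger_gap: 0.0
gripper_force: 0.0
```

Run:
```python
from h import *
print(state()['ee_pos'])
op=p[3]*1000
print('front mid',st2w(-30,-53-op,35))
go(st2w(-30,-53-op-45,140),p[2])
go(st2w(-30,-53-op-45,140),p[2]+np.pi/2)
print(state()['joints'].round(2))
c,im=snap('wrist','w5.png');cv2.imwrite('pics/w5.png',im[:,:,::-1])
c,im=snap('scene','scene7.png')
b=optics.recognise('scene','dropped_center')[:2];print(b);b=b[0]['bbox'];print(w2st(ray(c,((b[0]+b[2])/2,(b[1]+b[3])/2),.026)))
a=cv2.resize(im[155:255,260:400][:,:,::-1],(800,571),interpolation=cv2.INTER_CUBIC);cv2.imwrite('pics/z7.png',a)
```

```text
[0.48266464 0.23930203 0.14184786]
front mid [0.57304186 0.17960468 0.035     ]
t 12.18 turn [ 0.007 -0.004  0.036] shift [-0.1004  0.0914  0.002 ] force [-0.6  0.4 -0.5]
t 12.18 turn [ 0.009  0.002 -1.535] shift [-0.1004  0.0914  0.002 ] force [-0.6  0.4 -0.5]
[-0.95  0.17  0.46  1.88 -0.09  1.1  -0.51]
[{'bbox': [295.8, 180.1, 306.0, 196.2], 'score': 0.66}]
[-102.11809153   26.08141136]
```

View pics/z7.png

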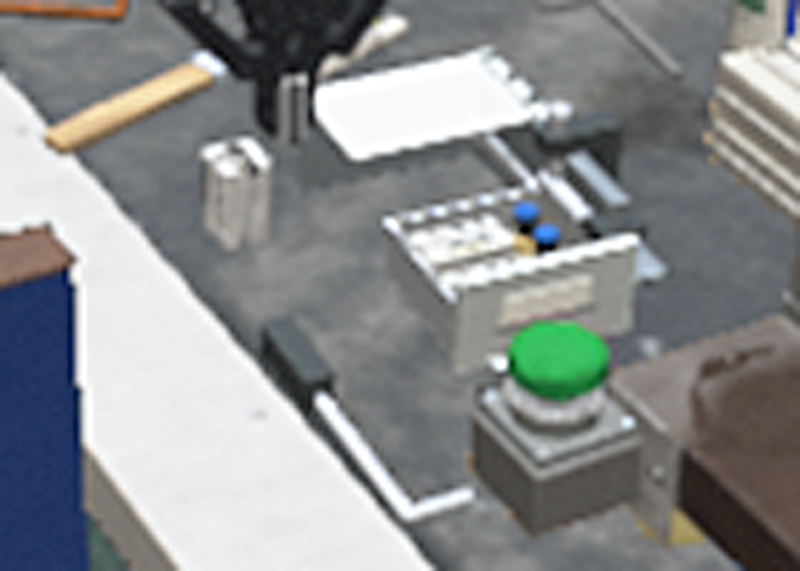

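Run:
```python
from h import *
go(st2w(-35,-182,140),p[2])
```

```text
t 12.33 turn [0.002 0.001 0.036] shift [-0.0854  0.0889 -0.0017] force [ 0.2 -0.3  0.3]
```

send_rows([
  [0, 0, 0.018, -0.025, 0.025, 0, 1],
  [0, 0, 0.036, -0.055, 0.055, 0, 1],
  [0, 0, 0.036, -0.085, 0.089, 0, 1],
  [0, 0, 0.036, -0.085, 0.089, 0.01, 1],
  [0, 0, 0.036, -0.085, 0.089, 0.045, 1],
  [0, 0, 0.036, -0.085, 0.089, 0.08, 1],
  [0, 0, 0.036, -0.085, 0.089, 0.11, 1],
  [0, 0, 0.036, -0.085, 0.089, 0.11, 1],
])

```text
time_s: 13.0
ee_pos: [0.5616, 0.1475, 0.022]
eef_rot: [-3.134, 0.006, 1.488]
force: [-2.1, -0.5, -0.3]
finger_gap: -0.004
gripper_force: 0.0
```

Run:
```python
from h import *
s=state();print(w2st(s['ee_pos']),s['ee_pos']);go(st2w(-35,-162,30),p[2])
```

```text
[ -38.80358454 -183.44713982] [0.56155607 0.14752301 0.02203319]
t 13.0 turn [-0.007  0.006 -0.001] shift [ 0.0214  0.0037 -0.0081] force [-2.1 -0.5 -0.3]
```

send_rows([
  [0, 0, 0, 0.006, 0.003, -0.005, 1],
  [0, 0, 0, 0.012, 0.003, -0.006, 1],
  [0, 0, 0, 0.017, 0.003, -0.006, 1],
  [0, 0, 0, 0.021, 0.003, -0.006, 1],
  [0, 0, 0, 0.025, 0.003, -0.006, 1],
  [0, 0, 0, 0.03, 0.003, -0.006, 1],
  [0, 0, 0, 0.035, 0.003, -0.006, 1],
  [0, 0, 0, 0.04, 0.003, -0.006, 1],
])

```text
time_s: 13.67
ee_pos: [0.5728, 0.1892, 0.0351]
eef_rot: [3.139, -0.0, 1.488]
force: [-0.1, -2.0, 1.5]
finger_gap: -0.0
gripper_force: 0.9
```

send_rows([
  [0, 0, 0, 0.003, 0, 0, 1],
  [0, 0, 0, 0.006, 0, 0, 1],
  [0, 0, 0, 0.009, 0, 0, 1],
  [0, 0, 0, 0.012, 0, 0, 1],
])

```text
time_s: 14.0
ee_pos: [0.5735, 0.2009, 0.0347]
eef_rot: [3.139, 0.0, 1.488]
force: [1.2, -1.1, 0.7]
finger_gap: 0.002
gripper_force: 0.8
```

send_rows([
  [0, 0, 0, 0.003, 0, 0, 1],
  [0, 0, 0, 0.006, 0, 0, 1],
  [0, 0, 0, 0.009, 0, 0, 1],
])

```text
time_s: 14.25
ee_pos: [0.5742, 0.2083, 0.0348]
eef_rot: [3.14, 0.002, 1.487]
force: [-4.3, -12.9, 7.1]
finger_gap: -0.0
gripper_force: 6.6
```

send_rows([
  [0, 0, 0, 0.002, 0, 0, 1],
  [0, 0, 0, 0.004, 0, 0, 1],
  [0, 0, 0, 0.006, 0, 0, 1],
])

```text
time_s: 14.5
ee_pos: [0.5742, 0.2095, 0.0347]
eef_rot: [-3.141, 0.007, 1.484]
force: [-9.0, -24.6, 14.9]
finger_gap: -0.005
gripper_force: 12.6
```

send_rows([
  [0, 0, 0, 0.002, 0, 0, 1],
  [0, 0, 0, 0.004, 0, 0, 1],
  [0, 0, 0, 0.006, 0, 0, 1],
])

```text
time_s: 14.75
ee_pos: [0.5753, 0.2205, 0.0346]
eef_rot: [3.14, 0.001, 1.486]
force: [-0.1, -1.3, 0.9]
finger_gap: -0.001
gripper_force: 3.1
```

send_rows([
  [0, 0, 0, 0.003, 0, 0, 1],
  [0, 0, 0, 0.006, 0, 0, 1],
  [0, 0, 0, 0.009, 0, 0, 1],
  [0, 0, 0, 0.012, 0, 0, 1],
])

```text
time_s: 15.08
ee_pos: [0.5763, 0.2328, 0.0347]
eef_rot: [3.14, 0.002, 1.487]
force: [-0.3, -5.9, -0.6]
finger_gap: 0.006
gripper_force: 2.2
```

send_rows([
  [0, 0, 0, 0.002, 0, 0, 1],
  [0, 0, 0, 0.004, 0, 0, 1],
  [0, 0, 0, 0.006, 0, 0, 1],
])

```text
time_s: 15.33
ee_pos: [0.5768, 0.2409, 0.0349]
eef_rot: [3.139, -0.001, 1.489]
force: [-0.9, -0.0, -0.4]
finger_gap: -0.002
gripper_force: 0.0
```

send_rows([
  [0, 0, 0, 0.002, 0, 0, 1],
  [0, 0, 0, 0.003, 0, 0, 1],
])

```text
time_s: 15.5
ee_pos: [0.5771, 0.2431, 0.0349]
eef_rot: [3.139, 0.0, 1.488]
force: [-0.8, -1.1, 0.2]
finger_gap: 0.002
gripper_force: 0.8
```

send_rows([
  [0, 0, 0, 0.002, 0, 0, 1],
  [0, 0, 0, 0.003, 0, 0, 1],
])

```text
time_s: 15.67
ee_pos: [0.5772, 0.2443, 0.0348]
eef_rot: [3.14, 0.002, 1.487]
force: [-4.2, -8.1, 4.6]
finger_gap: 0.001
gripper_force: 4.0
```

send_rows([
  [0, 0, 0, 0.002, 0, 0, 1],
  [0, 0, 0, 0.002, 0, 0, 1],
])

```text
time_s: 15.83
ee_pos: [0.5772, 0.2444, 0.0348]
eef_rot: [3.141, 0.004, 1.486]
force: [-4.2, -10.4, 6.6]
finger_gap: 0.004
gripper_force: 5.2
```

send_rows([
  [0, 0, 0, 0.002, 0, 0, 1],
  [0, 0, 0, 0.002, 0, 0, 1],
])

```text
time_s: 16.0
ee_pos: [0.5772, 0.2447, 0.0348]
eef_rot: [3.141, 0.006, 1.485]
force: [-6.1, -14.4, 9.4]
finger_gap: 0.0
gripper_force: 7.8
```

send_rows([
  [0, 0, 0, 0.001, 0, 0, 1],
  [0, 0, 0, 0.002, 0, 0, 1],
  [0, 0, 0, 0.002, 0, 0, 1],
])

```text
time_s: 16.25
ee_pos: [0.5772, 0.2449, 0.0347]
eef_rot: [-3.141, 0.007, 1.483]
force: [-9.3, -20.8, 13.8]
finger_gap: 0.001
gripper_force: 10.3
```

send_rows([
  [0, 0, 0, -0.01, 0, 0, 1],
  [0, 0, 0, -0.03, 0, 0, 1],
  [0, 0, 0, -0.04, 0, 0, 1],
  [0, 0, 0, -0.04, 0, -0.04, 1],
  [0, 0, 0, -0.04, 0, -0.08, 1],
  [0, 0, 0, -0.06, 0, -0.12, 1],
  [0, 0, 0, -0.09, 0, -0.15, 1],
  [0, 0, 0, -0.09, 0, -0.15, 1],
])

```text
time_s: 16.92
ee_pos: [0.5733, 0.157, 0.1916]
eef_rot: [3.131, -0.003, 1.482]
force: [1.7, -2.1, 0.1]
finger_gap: -0.001
gripper_force: 0.0
```

Run:
```python
from h import *
s=state();print(s['ee_pos'],s['force'].round(1),s['time_s'])
c,im=snap('scene','scene8.png')
b=optics.recognise('scene','dropped_center')[0]['bbox'];print(b,w2st(ray(c,((b[0]+b[2])/2,(b[1]+b[3])/2),.026)))
a=cv2.resize(im[155:255,260:400][:,:,::-1],(800,571),interpolation=cv2.INTER_CUBIC);cv2.imwrite('pics/z8.png',a)
```

```text
[0.57334794 0.15704764 0.19159315] [ 1.7 -2.1  0.1] 16.9167
[297.6, 180.3, 304.3, 198.7] [-104.93299756   18.76868952]
```

View pics/z8.png

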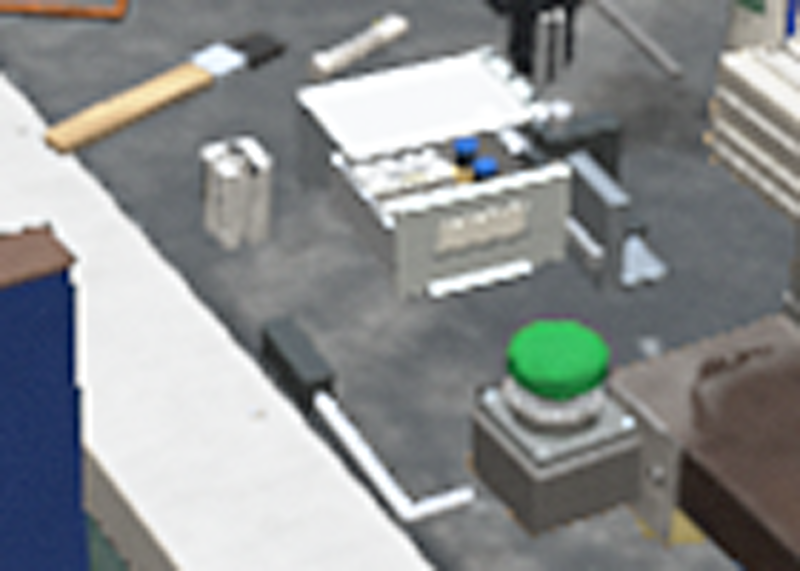

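Run:
```python
from h import *
c=cam('scene');f=800/140
for u,v in((397,212),(570,166)): print(w2st(ray(c,(260+u/f-.5,155+v/f-.5),.064)))
f0=800/140
for u,v in((455,290),(638,236)): print('before',w2st(ray(c,(260+u/f-.5,155+v/f-.5),.064)))
# pin head height: bracket region compare with start picture
a=cv2.imread('pics/scene0.png')[165:185,345:365].astype(int);b=cv2.imread('pics/scene8.png')[165:185,345:365].astype(int)
print(abs(a-b).mean(2).round(0).astype(int))
```

```text
[-54.37656945 -78.85187311]
[ 50.20151238 -74.48501854]
before [ -57.88745823 -154.42415895]
before [  50.4181711  -147.99423556]
[[  1   1   6   0  45 105 111 105  47   1  14  57  21  31  76  20   3   2
    2   1]
 [  1   0   0   9  13  97 114 115  50   3  17  68  23  33  39   2   4   0
    1   2]
 [  0   2   0   4   0  50 102 114  53   2  30  67  19   8   8   6   0   2
    2   3]
 [  0   1   1   0   5   1  19  47  30   1  31  61  16   1   2   2   1   1
    1   0]
 [  0   0   1   1   2   5   3   3  13   2  25  34   8   3   1   0   1   1
    2   1]
 [  1   0   0   1   1   0   1   1   1   5  11   4   3   2   1   3   1   2
    1   3]
 [  0   1   0   0   1   0   1   0   2   1   2   1   2   3   2   1   1   3
    0   2]
 [  0   1   1   0   0   0   2   1   1   2   2   0   1   2   2   1   1   1
    2   5]
 [  4   3   1   0   0   0   0   3   1   1   2   2   0   0   1   3   0   2
    1   2]
 [  7   6   2   1   0   0   0   0   0   0   1   3   0   0   1   3   1   2
    1   0]
 [  6   4   1   1   0   0   0   3   1   1   0   0   2   2   0   3   0   1
    1   1]
 [  0   0   8   0  10   7   3   1   2   1   3   0   1   2   1   1   1   0
    1   1]
 [  4  38  71 106  89  20  11   7   1   1   3   2   1   2   2   4   3   1
    1   2]
 [ 69  18 128 181 170 109  23  14   4   1   1   1   3   0   1   1   2   2
    2   5]
 [ 68 105   7 160 177 164 113  26   7   3   6   1   2   2   2   4   1   1
    0   5]
 [ 19  85 107   4 180 175 133  70   4   1   2   3   2   1   3   1   1   3
    1   2]
 [ 16  20  87 101  80 134  46  47  23  12   3   3   1   2   1   1   2   2
    1   1]
 [ 44  20  21  64  70  42  30  13  15  23  10   2  10  10   8   1   3   2
    1   3]
 [ 70  48   6  21  82  80  29  25  19  10   6  23  38  56  23   8   1   2
    3   3]
 [ 58  40  12   6  49 108 106  10  57  52  94 127 106 138 142   1   3   1
    0   2]]
```

```bash
python3 -c "
from h import *
print(env.close_job())"
```

```text
the job is handed in; nothing more can be done
None
```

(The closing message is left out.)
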